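Hang the gauge on the clip hook inside the drying cabinet

ROBOT

A 6-joint arm with a two-finger parallel gripper is mounted at the origin on a cart in front of the work surface, level with it; the furniture and walls round the work are solid. World frame = base frame: x ahead of the robot, y to its left, z up, the work surface at z = 0. Lengths are in m, angles in rad, forces in N, time in s.
With the tool pointing down it reaches from about 0.275 to 0.85 m from the base axis. Payload 19 kg.
Tool frame: the origin (TCP) lies between the finger pads; the fingertips stand 22 mm ahead of it and the grasp point (between the pads) lies 3 mm ahead of it; z points along the fingers, y is the line along which they close (so a half turn about z gives the same grasp; the last joint's range is limited). The gripper opens to 85 mm and grips with 20 to 120 N. Pads are 22 mm wide; open, the fingers measure 114 mm over their backs; the gripper's body (76 mm by 85 mm) begins 54 mm behind the grasp point. The pads swing forward as they close: fully open they stand 13 mm farther back than shut.
Start: joints at [-1.443, 0.15, 1.437, -0, 1.554, -0.134], TCP at [0.149, -0.555, 0.253] pointing down, gripper open.
Joint ranges: [-2.8, 2.8], [-0.68, 2.1], [0.12, 2.68], [-1.39, 4.53], [0.16, 2.79], [-2.81, 2.81]. Speed limits (rad/s): [1.89, 1.89, 2.22, 3.01, 3.01, 3.01].

INTERFACE

Orientations are given as a unit quaternion [w, x, y, z].
In Python, from bench import ctrl, vision, close_job gives the robot as it stands.
- The arm moves only by the tool jog_arm, never from a script. Its argument "targets" is a list that holds one entry, the list of rows, each a list of 6 numbers: the shift along the tool's x, y, z in m, then the turn, a rotation vector about the tool's x, y, z in rad. A call has 1 to 5 rows; each row is the pose to reach, as a shift and turn from the pose commanded when the call began, along the tool's axes at that moment; what a row does not reach only later rows make up. A row lasts 1/12 s, in which the tool goes at most 41.7 mm and 7.16 degrees, less where a joint would pass 70% of its speed; a pose out of reach is approached as far as the arm can. A call with a gripper value outside its range is refused whole. "jaw" is the opening, from 0 (shut) to 1 (fully open), set as the call begins (left out, the last holds). The fingers move at their own pace and stop on an object; "grip_force" is the grip in N (left out, the last holds). Time passes only in rows, so rows that repeat a pose let the fingers close. It gives the time, the measured TCP pose, the force, the opening and the grip force at its end, in the units of the state.
- ctrl.state(): the state, without advancing time (a new reading comes with each control period).
- vision.capture(name): name is "scene" or "side" or "wrist"; returns the picture (384x512x3 uint8, red, green, blue); there is no depth.
- vision.get_calibration(name): a dict with "K" (3x3 intrinsics, pixels), "xyz" and "rotation" of the camera in the world; the wrist camera has in their place "mount" (4x4, takes a point from camera to tool coordinates, whose origin is the TCP and whose axes are the flange's). Camera axes: x right, y up, looking along -z (the intrinsics and any distortion apply to the point x, -y, -z); pixel columns grow to the right and rows downward; lengths in m; the calibration is good to about 2 mm. A picture is of the moment at which its call begins: read the wrist's pose just before it. get_calibration takes no time and is no camera call.
- close_job(): hands the job in; it is judged then, once.
The state is a dict: "time_s": time; "joints": joint angles; "joint_velocities": joint speeds; "joint_torque": joint torques, N m; "position": TCP position; "tool_rot": TCP orientation; "force": force on the tool from outside, world axes, zero at the start; "moment": the same for the moment, N m; "grip_width": finger opening in m; "grasp_force": force on a finger pad.
Only numpy, scipy, OpenCV 4.12 (cv2) and the standard library are available. Lean on these libraries where they do the work, as an engineer would, in place of code of your own. Each camera call takes 0.05 s, during which the arm holds its last target. There are 200 camera calls.

TASK

Take the dial gauge out of its stand by the black grip, lower it through the narrow opening in the drying cabinet's roof without anything touching the roof, and hang it on the hook at the back inside: the gauge's lip goes down behind the hook's tongue and is pressed gently but fully home, past the sprung roller. The hook's height is not known exactly, so feel for it, and let go with the gauge hanging upright. Leave the cup, dish and vial alone.

Things in the scene. Friction and masses are not known exactly. Their poses are not given: they have to be found in the camera images.
- gauge_grip (a point): Centre of the black grip block on top of the dial gauge (loose, about 0.16 kg). All gauge axes: +x to its back (the dial looks to -x), +z up. Grip 16 (x) x 30 (y) x 38 (z) mm; pinch it across x for a stiff hold. Below it on the same line a flat steel stem 4 (x) x 16 (y) mm. The gauge's lowest face is 169 mm below this point; in all it reaches from x -15 to +16 mm, y +-25 mm.
- gauge_housing (a point): Centre of the gauge's white housing, 14 (x) x 50 (y) x 50 (z) mm, its dial bezel 3 mm more to -x. Lies at x -5, z -144 mm from gauge_grip.
- gauge_bridge (a point): Middle of the underside of the gauge's steel bridge, at x +6, z -111 mm from gauge_grip. The bridge (24 mm in y, 4 mm high) runs back from the stem to a down-turned lip; between stem and lip is a slot 8 mm wide in x, open downward, 24 mm in y, and this point is the middle of its closed top. Hung, this point rests on the middle of the top edge of the hook's tongue.
- gauge_bead (a point): Lowest point of the lip, at x +13, z -129 mm from gauge_grip (18 mm below the bridge). The lip is 2.5 mm thick; its end is a round bead 6 mm thick, x +10 to +16 mm from gauge_grip, 30 mm in y.
- gauge: The whole gauge; origin on the stem's line at its lowest face, 169 mm below gauge_grip. It starts standing upright in the stand.
- stand: Grey parking stand (fixed), 70 x 90 mm base, with a pocket of low walls up to 30 mm high in which the gauge stands with about 2 mm of play; origin under the base, axes as the gauge's. Lift the gauge straight up by 30 mm or more to leave it.
- cabinet: White top-loading drying cabinet with clear front (fixed), 150 (x) x 180 (y) x 150 (z) mm, 4 mm walls; origin in the middle of its underside, +x to its back wall. Closed but for the opening in its roof. Cabinet and hook take less than 25 N without harm.
- roof_frame: The cabinet's grey metal roof, a plate 4 mm thick, top face 150 mm over the bench; origin in the middle of its top face, axes as the cabinet's. Nothing may touch it.
- opening (a point): Middle of the rectangular opening in the roof, at the roof's top face, 21 mm behind the cabinet's middle; axes as the cabinet's. The opening is 56 mm in x and 76 mm in y.
- pass_point (a point): A point in the cabinet that helps the way in; axes as the cabinet's. With the gauge square to the cabinet and gauge_bridge lowered straight down to here, all parts pass the opening with 9 mm or more to spare (housing to the front) and are in front of the hook; bridge and lip are then under the roof, the bead above the hook. From here the gauge goes level to +x, 20 mm, to come over the hook.
- hook_middle (a point): Where the middle of the top edge of the hook's tongue lies if the hook is set to mid height (90 mm over the bench, 22 mm behind the opening's middle); axes as the cabinet's. The real hook is fixed up to 14 mm higher or lower, unmeasured; x and y are as told. The tongue is an upright steel plate, 4 mm in x, 36 mm in y, 50 mm down, top edge rounded. Keep the force on it below 25 N.
- hook_channel (a point): Middle of the channel behind the tongue, at the tongue's top (hook at mid height), for the lip. It is 10 mm wide in x; its back plate stands 14 mm above the tongue. A sprung roller in it, 12 mm below the tongue's top, resists the bead from 11 mm before home with 4 to 8 N, then lets it by about 3 mm before home and holds it down; home, the bridge stands hard on the tongue (10 to 12 N).
- cup_mid (a point): Bystander: capped sample cup, 64 mm wide, 62 mm high; its centre.
- dish_mid (a point): Bystander: culture dish, 91 mm wide, 15 mm high; its centre.
- vial_mid (a point): Bystander: small capped vial, 25 mm wide, 62 mm high; its centre.

How it is judged:
By the outcome, as a careful person would: the job done as asked, in the order asked, and still so for the second after the job is handed in, with the robot touching nothing.
It also fails if it takes over 51 s, if anything falls off the work surface, if the arm or the gripper's body presses on something with over 40 N, if the wrist force passes 120 N, or if a joint passes its speed limit or range.

## Working session

There is one attempt and no reset: what is moved stays moved. The work goes in short steps, Python scripts to look and compute and a tool call to move; the robot and the scene stay as the last step left them, time stands still between calls to the robot, and variables do not carry over. Pictures are saved under pics/ and viewed, at most 10 in all, crops included, and the job is handed in when it is done.

Besides the shell and the picture viewer there is one more tool, called as a command line: name --argument value ..., lists and objects as JSON in quotes. jog_arm: Moves the arm, as the interface text tells. Its arguments: {"type":"object","properties":{"targets":{"type":"array","items":{"type":"array","items":{"type":"array","items":{"type":"number"}}}},"jaw":{"type":"number"},"grip_force":{"type":"number"}},"required":["targets"]}

```bash
mkdir -p pics; ls; python3 - <<'E'
from bench import ctrl, vision
import cv2
s=ctrl.state();print({k:(v if not hasattr(v,'tolist') else v.tolist()) for k,v in s.items()})
for n in("scene","side","wrist"):
    im=vision.capture(n);cv2.imwrite(f"pics/{n}0.png",im[...,::-1])
    print(n,vision.get_calibration(n))
a=cv2.imread("pics/scene0.png");b=cv2.imread("pics/side0.png");
cv2.imwrite("pics/scene0b.png",cv2.resize(a,(800,600),interpolation=cv2.INTER_CUBIC))
cv2.imwrite("pics/side0b.png",cv2.resize(b,(800,600),interpolation=cv2.INTER_CUBIC))
E
```

```text
pics
{'time_s': 0.0, 'joints': [-1.4429858029331144, 0.15098683535213264, 1.4379942573935174, -1.0259641139486189e-05, 1.5538149979588094, -0.13404925087981562], 'joint_velocities': [0.0005656898752793271, -0.0009965148772634322, -6.952772724048516e-05, -0.001803844503010071, -0.001702074639860345, -0.0009918612936226164], 'joint_torque': [0.001064568386937026, -71.30385875701904, -57.08723545074463, 8.815889032121049e-05, 0.008953092328738421, 2.4257412292172376e-05], 'position': [0.14877770949942834, -0.5551992108064692, 0.25269327956766247], 'tool_rot': [-0.0006017315928032992, 0.991440728611602, 0.1305561931070684, -3.2520269062712732e-06], 'force': [-0.9384978113199625, 0.18538468419556337, -0.12693424393929037], 'moment': [0.03153556743529685, 0.005904220956985581, 0.05042968236634299], 'grasp_force': 0.0, 'grip_width': 0.08534217656923043}
scene {'K': array([[381.15933037,   0.        , 249.48250271],
       [  0.        , 381.15933037, 185.61684954],
       [  0.        ,   0.        ,   1.        ]]), 'xyz': array([-0.03642202,  0.68375646,  0.60962899]), 'rotation': array([
[... 162 characters left out ...]
16],
       [  0.        ,   0.        ,   1.        ]]), 'xyz': array([0.16071422, 0.83586574, 0.51319911]), 'rotation': array([-0.1752097 , -0.11152246,  0.53432756,  0.81936461])}
wrist {'K': array([[327.42398898,   0.        , 256.62401167],
       [  0.        , 327.42398898, 194.6936556 ],
       [  0.        ,   0.        ,   1.        ]]), 'mount': array([[ 3.84611140e-04,  9.61238333e-01,  2.75718552e-01,
         7.02683838e-02],
       [ 9.99999896e-01, -4.37098875e-04,  1.28918034e-04,
         1.49468229e-04],
       [ 2.44437225e-04,  2.75718474e-01, -9.61238401e-01,
        -1.19100736e-01],
       [ 0.00000000e+00,  0.00000000e+00,  0.00000000e+00,
         1.00000000e+00]])}
```

View pics/scene0b.png

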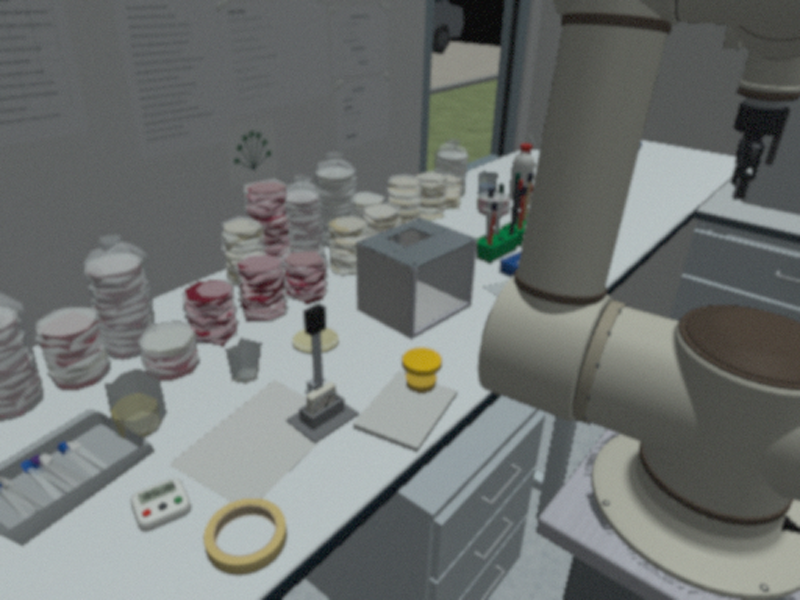

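View pics/side0b.png

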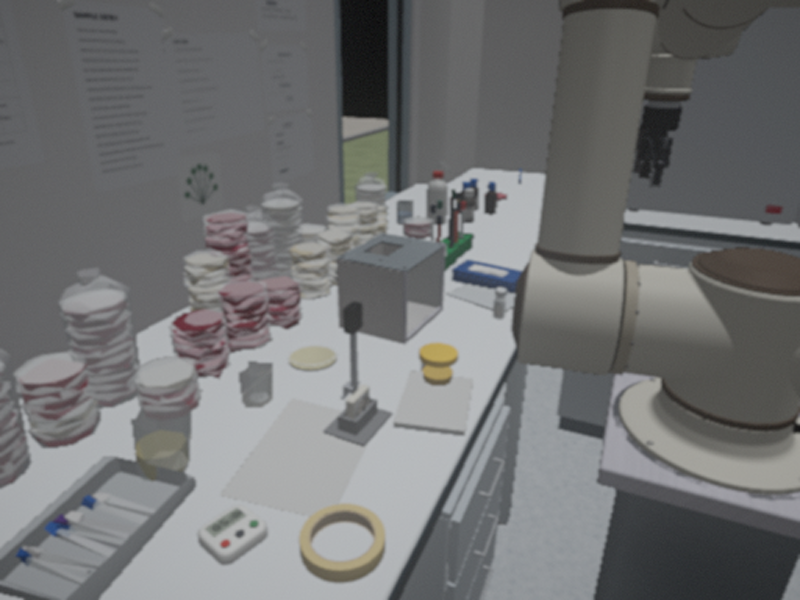

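The scene view shows the gauge grip at (315,320) and the cabinet roof opening near (408,236), in 800x600 pixels. The side view shows the grip at (352,317), the opening near (388,248) and the vial at (500,302).

```bash
cat > h.py <<'E'
import numpy as np, cv2
from scipy.spatial.transform import Rotation as R
from scipy.optimize import least_squares
from bench import ctrl, vision
def rot(q): q=np.asarray(q,float); return R.from_quat(q[[1,2,3,0]])
def cam(n,s=None):
    c=vision.get_calibration(n);K=c["K"]
    if n!="wrist": return K,np.array(c["xyz"]),rot(c["rotation"]).as_matrix()
    s=s or ctrl.state();T=rot(s["tool_rot"]).as_matrix();M=c["mount"]
    return K,np.array(s["position"])+T@M[:3,3],T@M[:3,:3]
def ray(c,u,v):
    K,p,Rm=c; d=np.array([(u-K[0,2])/K[0,0],-(v-K[1,2])/K[1,1],-1]);return p,Rm@d
def onz(c,u,v,z): p,d=ray(c,u,v);return p+d*(z-p[2])/d[2]
def tri(obs):
    A=np.zeros((3,3));b=np.zeros(3)
    for c,u,v in obs:
        p,d=ray(c,u,v);d=d/np.linalg.norm(d);P=np.eye(3)-np.outer(d,d);A+=P;b+=P@p
    return np.linalg.solve(A,b)
def proj(c,X):
    K,p,Rm=c;q=(np.atleast_2d(X)-p)@Rm;return np.c_[K[0,2]-K[0,0]*q[:,0]/q[:,2],K[1,2]+K[1,1]*q[:,1]/q[:,2]]
def crop(im,x0,y0,w,h,f,name): cv2.imwrite(name,cv2.resize(im[y0:y0+h,x0:x0+w],None,fx=f,fy=f,interpolation=cv2.INTER_CUBIC))
E
python3 - <<'E'
from h import *
np.set_printoptions(precision=3,suppress=True)
S,D=cam("scene"),cam("side");k=.64
print("grip",tri([(S,315*k,320*k),(D,352*k,317*k)]))
print("open",onz(S,408*k,236*k,.15),onz(D,388*k,248*k,.15),tri([(S,408*k,236*k),(D,388*k,248*k)]))
for n,c,P in(("stand s",S,[(288,418),(318,438),(357,412),(328,392)]),("stand d",D,[(326,430),(358,442),(391,421),(362,404)])):
    for p in P: print(n,onz(c,p[0]*k,p[1]*k,0.01))
for p in [(357,251),(418,263),(475,241),(412,218)]: print("roof s",onz(S,p[0]*k,p[1]*k,.15))
for n,p,z in(("dish",(315,340),.01),("cup",(421,370),.03)): print(n,onz(S,p[0]*k,p[1]*k,z))
print("vial",onz(D,500*k,302*k,.031))
a=cv2.imread("pics/scene0.png");b=cv2.imread("pics/side0.png")
A=cv2.resize(a[130:290,170:310],None,fx=3,fy=3,interpolation=cv2.INTER_CUBIC);B=cv2.resize(b[145:290,190:300],None,fx=3.3,fy=3.3,interpolation=cv2.INTER_CUBIC)
B=cv2.copyMakeBorder(B,0,max(0,480-B.shape[0]),0,0,0)[:480]
print(A.shape,B.shape)
cv2.imwrite("pics/crop1.png",np.hstack([A,B])[:,:800])
E
```

```text
grip [0.492 0.207 0.174]
open [ 0.606 -0.147  0.15 ] [ 0.598 -0.153  0.15 ] [ 0.584 -0.118  0.164]
stand s [0.515 0.249 0.01 ]
stand s [0.451 0.25  0.01 ]
stand s [0.447 0.172 0.01 ]
stand s [0.514 0.167 0.01 ]
stand d [0.515 0.252 0.01 ]
stand d [0.461 0.257 0.01 ]
stand d [0.439 0.193 0.01 ]
stand d [0.497 0.171 0.01 ]
roof s [ 0.633 -0.032  0.15 ]
roof s [ 0.52  -0.067  0.15 ]
roof s [ 0.497 -0.213  0.15 ]
roof s [ 0.657 -0.224  0.15 ]
dish [0.637 0.077 0.01 ]
cup [0.422 0.045 0.03 ]
vial [ 0.387 -0.254  0.031]
(480, 420, 3) (480, 363, 3)
```

View pics/crop1.png

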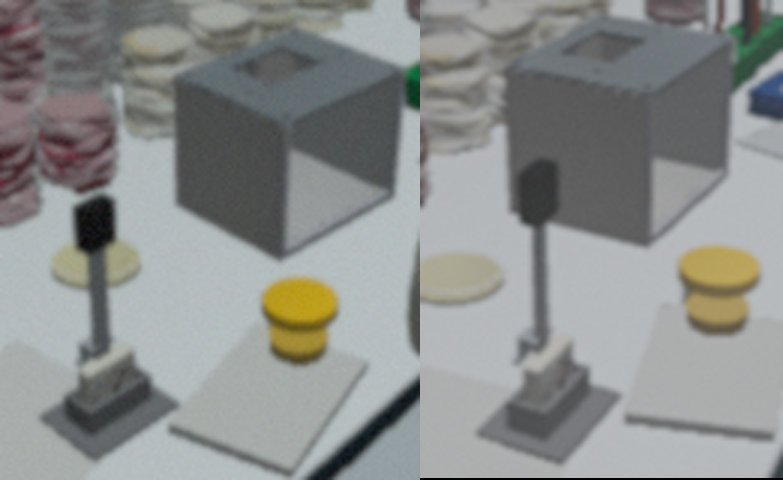

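The crops show the cabinet's clear front facing the robot, with its roof corners sharp in both views. The gauge dial also faces the robot and the bridge is behind, so I'll fit both poses from these corners.

```bash
python3 - <<'E'
from h import *
np.set_printoptions(precision=4,suppress=True)
S,D=cam("scene"),cam("side")
fs=lambda P:np.array([(170+u/3,130+v/3) for u,v in P]); fd=lambda P:np.array([(190+(u-420)/3.3,145+v/3.3) for u,v in P])
cs=fs([(177,82),(285,118),(402,72),(295,30),(178,205),(282,257),(395,195)])
cd=fd([(508,72),(650,95),(733,42),(598,15),(510,205),(648,243),(727,177)])
B=np.array([(75,90,150),(-75,90,150),(-75,-90,150),(75,-90,150),(75,90,0),(-75,90,0),(-75,-90,0)])/1e3
def T(p,B): c,s=np.cos(p[2]),np.sin(p[2]);return B@np.array([[c,s,0],[-s,c,0],[0,0,1]])+[p[0],p[1],0]
def f(p): X=T(p,B);return np.r_[(proj(S,X)-cs).ravel(),(proj(D,X)-cd).ravel()]
r=least_squares(f,[.58,-.13,0],loss='soft_l1');print("cab",r.x,np.degrees(r.x[2]),np.abs(f(r.x)).reshape(-1,2).max(1))
print("opening",T(r.x,np.array([[.021,0,.15],[.043,0,.09]])))
ss=fs([(42,415),(95,458),(178,405)]);sd=fd([(477,433),(560,463),(620,398)])
G=np.array([(35,45,0),(-35,45,0),(-35,-45,0)])/1e3
def g(p): X=T(p,G)+[0,0,.006];return np.r_[(proj(S,X)-ss).ravel(),(proj(D,X)-sd).ravel()]
q=least_squares(g,[.48,.21,0]);print("stand",q.x,np.degrees(q.x[2]),g(q.x))
print("grip",tri([(S,*fs([(95,223)])[0]),(D,*fd([(538,192)])[0])]))
E
```

```text
cab [ 0.5848 -0.1478 -0.0728] -4.1736668060081366 [3.3007 1.1474 2.2782 1.8233 1.2602 1.3284 0.022  2.3743 0.7312 2.2134
 0.759  2.6229 1.9939 0.4722]
opening [[ 0.6058 -0.1493  0.15  ]
 [ 0.6277 -0.1509  0.09  ]]
stand [ 0.483   0.2094 -0.0745] -4.270789532184182 [-2.0384 -0.1225 -0.6413  0.508   1.0798 -0.643  -0.8949 -0.1727  0.7085
  0.1687  1.7208 -1.3173]
grip [0.4912 0.2066 0.174 ]
```

```bash
cat >> h.py <<'E'
def plan(p,yaw,n,z_tilt=None):
    "n calls to TCP p, tool x at world yaw, pointing down; prints end row of each call"
    s=ctrl.state();P=np.array(s["position"]);Rm=rot(s["tool_rot"])
    Rt=R.from_euler('z',yaw)*R.from_euler('x',np.pi)
    full=(Rm.inv()*Rt).as_rotvec();dp=np.array(p)-P
    print("t",round(s["time_s"],2),"pos",np.round(P,4),"F",np.round(s["force"],1),"gw",round(s["grip_width"],4))
    for i in range(n):
        d=Rm.inv().apply(dp/n);print(np.round(d,4).tolist(),np.round(full/n,4).tolist());Rm=Rm*R.from_rotvec(full/n)
E
python3 - <<'E'
from h import *
plan([.606,-.125,.36],1.497,4)
E
```

```text
t 0.15 pos [ 0.1488 -0.5552  0.2528] F [0.3 0.2 0.1] gw 0.0853
[0.1383, -0.0743, -0.0267] [-0.0002, -0.0002, -0.3088]
[0.1543, -0.0288, -0.0267] [-0.0002, -0.0002, -0.3088]
[0.1557, 0.0195, -0.0268] [-0.0002, -0.0002, -0.3088]
[0.1425, 0.0659, -0.0268] [-0.0002, -0.0002, -0.3088]
```

jog_arm --targets '[[[0.028,-0.015,-0.006,0,0,-0.062],[0.056,-0.03,-0.011,0,0,-0.124],[0.083,-0.045,-0.016,0,0,-0.186],[0.11,-0.06,-0.022,0,0,-0.247],[0.138,-0.074,-0.027,0,0,-0.309]]]'

```text
time_s: 0.57
position: [0.2636, -0.447, 0.2805]
tool_rot: [-0.0, 0.959, 0.283, -0.0]
force: [0.3, -0.3, 0.0]
grip_width: 0.0857
grasp_force: 0.0
```

jog_arm --targets '[[[0.031,-0.006,-0.006,0,0,-0.062],[0.062,-0.012,-0.011,0,0,-0.124],[0.093,-0.017,-0.016,0,0,-0.186],[0.124,-0.023,-0.022,0,0,-0.247],[0.154,-0.029,-0.027,0,0,-0.309]]]'

```text
time_s: 0.98
position: [0.3778, -0.3392, 0.3076]
tool_rot: [-0.0, 0.904, 0.427, 0.0]
force: [-0.5, -0.6, 0.8]
grip_width: 0.0854
grasp_force: 0.0
```

jog_arm --targets '[[[0.031,0.004,-0.006,0,0,-0.062],[0.062,0.008,-0.011,0,0,-0.124],[0.093,0.012,-0.016,0,0,-0.186],[0.124,0.016,-0.022,0,0,-0.247],[0.156,0.02,-0.027,0,0,-0.309]]]'

```text
time_s: 1.4
position: [0.4926, -0.2319, 0.3346]
tool_rot: [-0.0, 0.828, 0.561, -0.0]
force: [0.7, -0.6, -0.2]
grip_width: 0.0854
grasp_force: 0.0
```

jog_arm --targets '[[[0.028,0.013,-0.006,0,0,-0.062],[0.056,0.026,-0.011,0,0,-0.124],[0.085,0.04,-0.016,0,0,-0.186],[0.114,0.053,-0.022,0,0,-0.247],[0.142,0.066,-0.027,0,0,-0.309]]]'

```text
time_s: 1.82
position: [0.6068, -0.1245, 0.3614]
tool_rot: [-0.0, 0.731, 0.682, -0.0]
force: [0.7, 0.0, -0.1]
grip_width: 0.0854
grasp_force: 0.0
```

jog_arm --targets '[[[0,0,0,0,0,0],[0,0,0,0,0,0]]]'

```text
time_s: 1.98
position: [0.6066, -0.1249, 0.3606]
tool_rot: [-0.0, 0.732, 0.682, -0.0]
force: [-0.1, 0.9, 0.1]
grip_width: 0.0853
grasp_force: 0.0
```

```bash
python3 - <<'E'
from h import *
s=ctrl.state();im=vision.capture("wrist")
import pickle;pickle.dump(s,open("w1.pkl","wb"))
cv2.imwrite("pics/w1.png",im[...,::-1]);crop(im[...,::-1],0,0,512,384,1.56,"pics/w1b.png")
plan([.606,-.125,.36],1.497,1)
c=cam("wrist",s)
for Y in([.606,-.149,.15],[.628,-.151,.09]):print(proj(c,Y)*1.56)
E
```

```text
t 2.03 pos [ 0.606  -0.1257  0.3607] F [-0.9  0.4 -0. ] gw 0.0854
[0.0007, -0.0, 0.0007] [-0.001, -0.0002, 0.0011]
[[401.80343141 303.2365218 ]]
[[429.88649013 282.85133567]]
```

View pics/w1b.png

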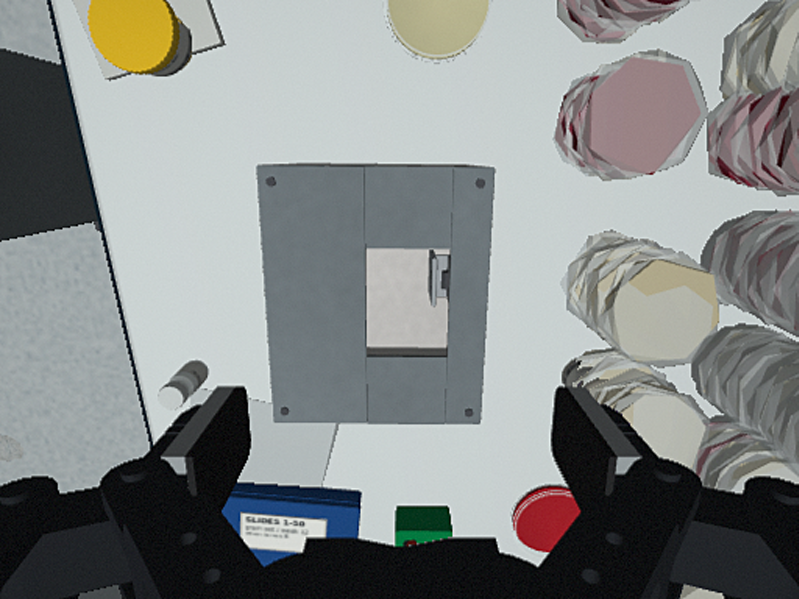

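The wrist view shows the roof corners at (257,166), (495,166), (481,423) and (274,423). The opening spans columns 366–449 and rows 247–357, and the hook is visible inside at about (440,278).

```bash
python3 - <<'E'
from h import *
import pickle
np.set_printoptions(precision=4,suppress=True)
c=cam("wrist",pickle.load(open("w1.pkl","rb")))
px=np.array([(257,166),(495,166),(481,423),(274,423),(366,247),(451,247),(447,357),(367,357)])/1.56
B=np.array([(-75,90),(75,90),(75,-90),(-75,-90),(-7,38),(49,38),(49,-38),(-7,-38)])/1e3
def X(p):
    co,si=np.cos(p[2]),np.sin(p[2]);return np.c_[B@[[co,si],[-si,co]]+p[:2],np.full(8,p[3])]
f=lambda p:(proj(c,X(p))-px).ravel()
for fr in(0,1):
    g=(lambda q:f(q)) if fr else (lambda q:f(np.r_[q,.15]))
    r=least_squares(g,[.585,-.148,-.07]+([.15] if fr else []));print(r.x,r.fun.reshape(-1,2).round(1).tolist())
co,si=np.cos(r.x[2]),np.sin(r.x[2])
E
```

```text
[ 0.5891 -0.1482 -0.0747] [[-1.2, -1.0], [0.5, -0.4], [0.6, 0.9], [-0.3, 0.3], [-0.4, 0.4], [0.3, 0.6], [0.6, -0.1], [0.0, -0.3]]
[ 0.589  -0.1488 -0.0748  0.1475] [[-0.5, -0.5], [-0.0, 0.2], [0.2, 0.3], [0.2, -0.3], [-0.2, 0.5], [-0.0, 0.8], [0.4, -0.4], [0.1, -0.7]]
```

```bash
python3 - <<'E'
from h import *
plan([.49,.19,.36],1.497,2)
E
```

```text
t 2.03 pos [ 0.606  -0.1257  0.3607] F [-0.9  0.4 -0. ] gw 0.0854
[0.1532, -0.0693, 0.0004] [-0.0005, -0.0001, 0.0006]
[0.1532, -0.0694, 0.0004] [-0.0005, -0.0001, 0.0006]
```

jog_arm --targets '[[[0.035,-0.014,0,0,0,0],[0.07,-0.028,0,0,0,0],[0.105,-0.042,0,0,0,0],[0.14,-0.056,0,0,0,0],[0.17,-0.07,0,0,0,0]]]'

```text
time_s: 2.45
position: [0.5471, 0.0495, 0.3613]
tool_rot: [-0.0, 0.733, 0.68, 0.0]
force: [0.8, 0.5, 2.1]
grip_width: 0.0853
grasp_force: 0.0
```

jog_arm --targets '[[[0.035,-0.014,0,0,0,0],[0.07,-0.028,0,0,0,0],[0.105,-0.042,0,0,0,0],[0.14,-0.056,0,0,0,0],[0.17,-0.07,0,0,0,0]]]'

```text
time_s: 2.87
position: [0.4899, 0.2241, 0.3614]
tool_rot: [0.0, 0.733, 0.68, 0.0]
force: [1.3, -0.7, -0.5]
grip_width: 0.0857
grasp_force: 0.0
```

jog_arm --targets '[[[0,0,0,0,0,0],[0,0,0,0,0,0],[0,0,0,0,0,0]]]'

```text
time_s: 3.12
position: [0.4911, 0.2224, 0.3613]
tool_rot: [0.0, 0.733, 0.68, -0.0]
force: [0.4, -0.0, 0.0]
grip_width: 0.0856
grasp_force: 0.0
```

```bash
python3 - <<'E'
from h import *
s=ctrl.state();im=vision.capture("wrist")
import pickle;pickle.dump(s,open("w2.pkl","wb"))
cv2.imwrite("pics/w2.png",im[...,::-1]);crop(im[...,::-1],0,0,512,384,1.56,"pics/w2b.png")
plan([.49,.207,.36],1.497,1)
c=cam("wrist",s);print(proj(c,[.491,.207,.195])*1.56)
E
```

```text
t 3.17 pos [0.4913 0.222  0.3613] F [ 0.3 -0.4 -0.4] gw 0.0858
[-0.0151, -0.0002, 0.0013] [0.0001, 0.0002, -0.0009]
[[401.57997108 309.35393737]]
```

View pics/w2b.png

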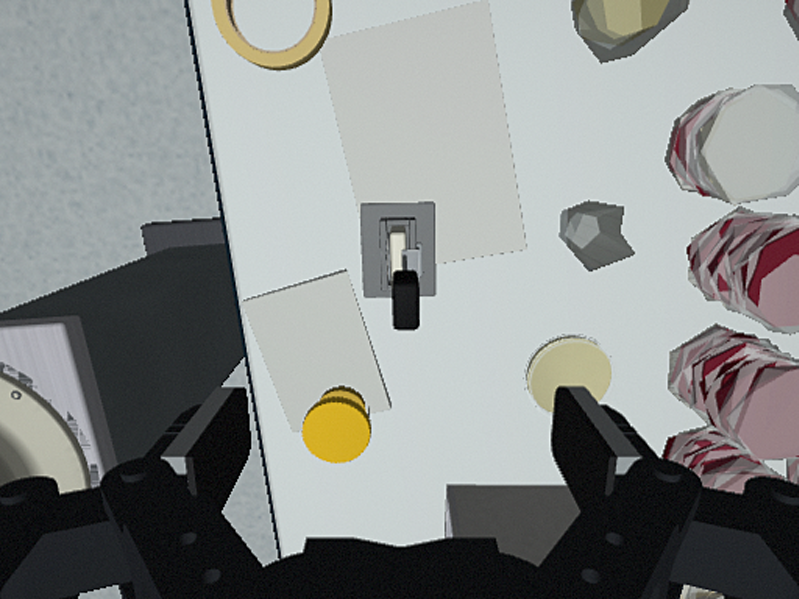

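The wrist view shows the black grip at columns 393–419 with its far top edge at row 329. The stand base spans (361–436, 203–297) and lies square to the tool.

```bash
python3 - <<'E'
from h import *
import pickle
np.set_printoptions(precision=4,suppress=True)
c=cam("wrist",pickle.load(open("w2.pkl","rb")));k=1/1.56
for z in(.19,.195):
    print(z,onz(c,406*k,329*k,z)+[0,.015,0])
P=[onz(c,u*k,v*k,.007) for u,v in((361,203),(435.5,203),(436,297),(363,297))];P=np.array(P)
print(P,P.mean(0),np.linalg.norm(P[0]-P[1]),np.linalg.norm(P[1]-P[2]))
print(np.degrees(np.arctan2(*(P[1]-P[2])[[0,1]])),np.degrees(np.arctan2(*(P[0]-P[3])[[0,1]])))
E
```

```text
0.19 [0.4926 0.2081 0.19  ]
0.195 [0.4927 0.2098 0.195 ]
[[0.4577 0.2548 0.007 ]
 [0.5255 0.2498 0.007 ]
 [0.5211 0.161  0.007 ]
 [0.4512 0.1661 0.007 ]] [0.4889 0.2079 0.007 ] 0.06798162880653787 0.08891002592675615
2.821195555988404 4.19302911576058
```

```bash
python3 - <<'E'
from h import *
plan([.4925,.2085,.179],1.497,1)
E
```

```text
t 3.17 pos [0.4913 0.222  0.3613] F [ 0.3 -0.4 -0.4] gw 0.0858
[-0.0134, 0.0022, 0.1823] [0.0001, 0.0002, -0.0009]
```

jog_arm --targets '[[[-0.006,0.001,0.03,0,0,0],[-0.013,0.002,0.065,0,0,0],[-0.0135,0.002,0.1,0,0,0],[-0.0135,0.002,0.13,0,0,0],[-0.0135,0.002,0.15,0,0,0]]]' --jaw 0.6

```text
time_s: 3.58
position: [0.4916, 0.2078, 0.2082]
tool_rot: [-0.001, 0.733, 0.68, -0.001]
force: [0.4, -0.7, 0.8]
grip_width: 0.0512
grasp_force: 0.0
```

jog_arm --targets '[[[0,0,0.015,0,0,0],[0,0,0.025,0,0,0],[0,0,0.032,0,0,0],[0,0,0.032,0,0,0],[0,0,0.032,0,0,0]]]'

```text
time_s: 4.0
position: [0.4924, 0.2094, 0.1799]
tool_rot: [0.0, 0.733, 0.681, 0.0]
force: [-0.5, -0.7, 0.6]
grip_width: 0.0511
grasp_force: 0.0
```

```bash
python3 - <<'E'
from h import *
s=ctrl.state();im=vision.capture("wrist")
import pickle;pickle.dump(s,open("w3.pkl","wb"))
crop(im[...,::-1],96,120,320,240,2.5,"pics/w3.png")
plan([.4925,.2085,.179],1.497,1)
E
```

```text
t 4.05 pos [0.4925 0.2096 0.1803] F [-0.3  0.1  0.6] gw 0.0515
[-0.001, 0.0001, 0.0013] [0.0011, -0.0004, 0.0003]
```

View pics/w3.png

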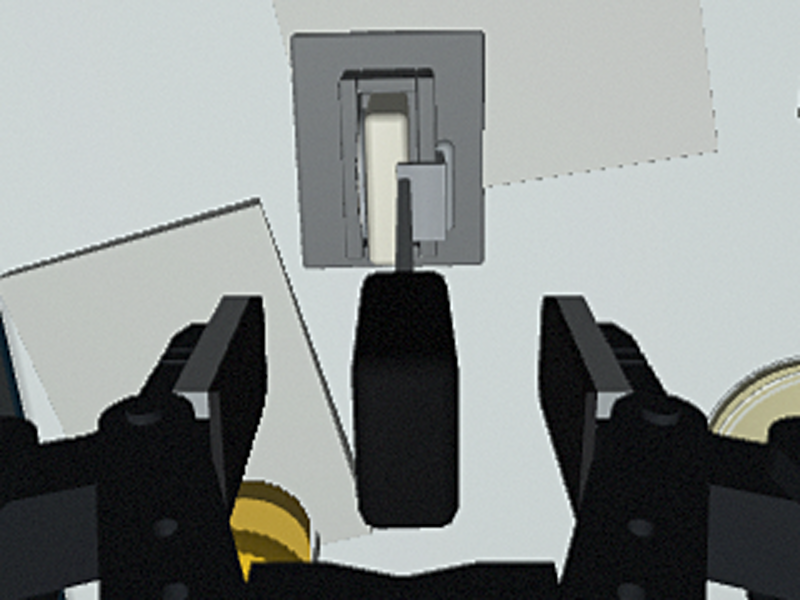

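The grip (columns 353–459) sits centred between the open pads (264 and 541), and the stand is square to the tool. Next I close on it.

```bash
python3 - <<'E'
from h import *
import pickle
c=cam("wrist",pickle.load(open("w3.pkl","rb")))
for u,v,z in((406,525,.195),(406,365,.195),(406,272,.157)):print(onz(c,96+u/2.5,120+v/2.5,z).round(4))
E
```

```text
[0.4926 0.1966 0.195 ]
[0.4945 0.2232 0.195 ]
[0.4946 0.2219 0.157 ]
```

jog_arm --targets '[[[0,0,0.001,0,0,0],[0,0,0.001,0,0,0],[0,0,0.001,0,0,0],[0,0,0.001,0,0,0],[0,0,0.001,0,0,0]]]' --jaw 0 --grip_force 60

```text
time_s: 4.47
position: [0.4923, 0.2099, 0.1789]
tool_rot: [0.0, 0.732, 0.681, 0.001]
force: [0.3, 0.3, 5.2]
grip_width: 0.0154
grasp_force: 59.2
```

jog_arm --targets '[[[0,0,0,0,0,0],[0,0,0,0,0,0],[0,0,0,0,0,0],[0,0,0,0,0,0],[0,0,0,0,0,0]]]'

```text
time_s: 4.88
position: [0.4923, 0.2099, 0.1789]
tool_rot: [0.0, 0.732, 0.681, 0.0]
force: [0.8, 0.6, 6.2]
grip_width: 0.0155
grasp_force: 59.2
```

jog_arm --targets '[[[0,0,-0.01,0,0,0],[0,0,-0.025,0,0,0],[0,0,-0.045,0,0,0],[0,0,-0.07,0,0,0],[0,0,-0.1,0,0,0]]]'

```text
time_s: 5.3
position: [0.4914, 0.2096, 0.2789]
tool_rot: [-0.001, 0.732, 0.681, -0.001]
force: [0.3, -0.8, -1.1]
grip_width: 0.0155
grasp_force: 58.5
```

jog_arm --targets '[[[0,0,-0.03,0,0,0],[0,0,-0.06,0,0,0],[0,0,-0.08,0,0,0],[0,0,-0.09,0,0,0],[0,0,-0.09,0,0,0]]]'

```text
time_s: 5.72
position: [0.4922, 0.2098, 0.3704]
tool_rot: [0.001, 0.732, 0.681, 0.001]
force: [0.1, -0.1, -0.8]
grip_width: 0.0152
grasp_force: 58.5
```

```bash
python3 - <<'E'
from h import *
import pickle
c3=cam("wrist",pickle.load(open("w3.pkl","rb")));c2=cam("wrist",pickle.load(open("w2.pkl","rb")))
for d in(-1,0,1):print(tri([(c2,406/1.56,(329+d)/1.56),(c3,96+406/2.5,120+525/2.5)]).round(4))
print(ctrl.state()["force"],ctrl.state()["moment"])
plan([.606,-.15,.37],1.4961,2)
for n in("side","scene"):
    im=vision.capture(n);cv2.imwrite(f"pics/{n}1.png",im[...,::-1])
E
```

```text
[0.4926 0.1945 0.1923]
[0.4925 0.1934 0.1909]
[0.4925 0.1923 0.1895]
[ 0.13757995 -0.09066397 -0.81249675] [ 0.01019792 -0.0335198   0.04315264]
t 5.72 pos [0.4922 0.2098 0.3704] F [ 0.1 -0.1 -0.8] gw 0.0152
[-0.1753, 0.0698, 0.0002] [0.0013, -0.0005, 0.0009]
[-0.1752, 0.07, 0.0002] [0.0013, -0.0005, 0.0009]
```

jog_arm --targets '[[[-0.035,0.014,0,0,0,0],[-0.07,0.028,0,0,0,0],[-0.105,0.042,0,0,0,0],[-0.14,0.056,0,0,0,0],[-0.175,0.07,0,0,0,0]]]'

```text
time_s: 6.23
position: [0.5489, 0.0284, 0.3664]
tool_rot: [-0.001, 0.732, 0.681, -0.001]
force: [0.2, -0.5, -1.8]
grip_width: 0.0154
grasp_force: 58.8
```

jog_arm --targets '[[[-0.035,0.014,0,0,0,0.002],[-0.07,0.028,0,0,0,0.002],[-0.105,0.042,0,0,0,0.002],[-0.15,0.06,0,0,0,0.002],[-0.175,0.07,0,0,0,0.002]]]'

```text
time_s: 6.65
position: [0.6062, -0.1522, 0.366]
tool_rot: [-0.001, 0.733, 0.68, -0.001]
force: [0.2, 0.7, -2.3]
grip_width: 0.0157
grasp_force: 58.8
```

jog_arm --targets '[[[0,0,0,0,0,0],[0,0,0,0,0,0],[0,0,0,0,0,0],[0,0,0,0,0,0],[0,0,0,0,0,0]]]'

```text
time_s: 7.07
position: [0.606, -0.1484, 0.3683]
tool_rot: [-0.0, 0.733, 0.681, 0.0]
force: [1.0, 0.3, -1.4]
grip_width: 0.0155
grasp_force: 59.2
```

```bash
python3 - <<'E'
from h import *
import pickle
s=ctrl.state();im=vision.capture("wrist");pickle.dump(s,open("w4.pkl","wb"))
crop(im[...,::-1],156,40,240,180,3.33,"pics/w4.png")
plan([.606,-.15,.37],1.4961,1)
c=cam("wrist",s);T=rot(s["tool_rot"])
for n,g in(("bridgetop back mid",(6,0,-107)),("bead",(13,0,-129)),("housing top",(-5,0,-119)),("bez",(-15,25,-119)),("lipcorner",(11.25,15,-107))):
    t=np.array([g[1],g[0],-g[2]])/1e3+[0,0,.005]  # tool x=gauge y, tool y=gauge x, tool z down
    print(n,((proj(c,np.array(s["position"])+T.apply(t))-[156,40])*3.33).round())
E
```

```text
t 7.12 pos [ 0.606  -0.1485  0.3685] F [ 0.7 -0.2 -1.4] gw 0.0154
[-0.0015, 0.0001, -0.0015] [0.0002, -0.0001, 0.001]
bridgetop back mid [[361. 531.]]
bead [[388. 505.]]
housing top [[312. 516.]]
bez [[267. 410.]]
lipcorner [[385. 465.]]
```

View pics/w4.png

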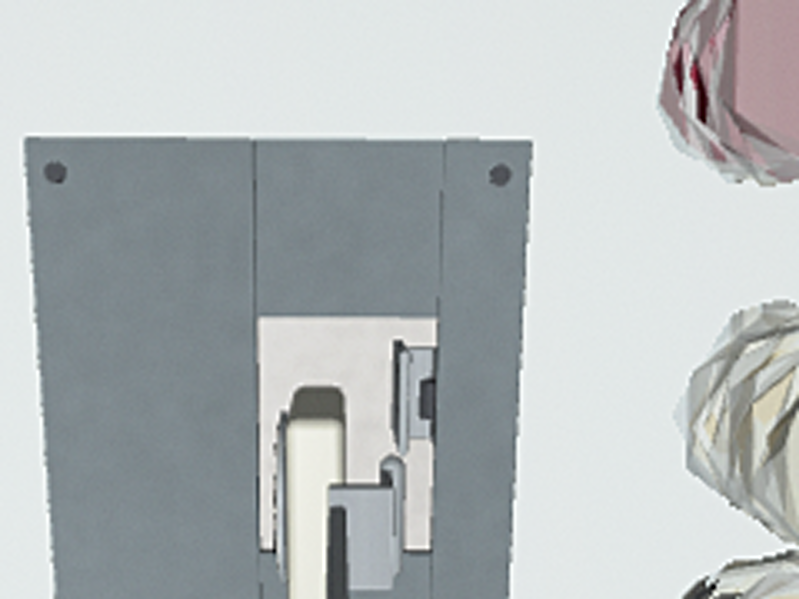

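The wrist view shows the hook's tongue at columns 393–407, rows 342–452. The held bridge's near edge is at row 485 from column 328, and the housing's top edge is at row 418, columns 287–345.

```bash
python3 - <<'E'
from h import *
import pickle
s=pickle.load(open("w4.pkl","rb"));c=cam("wrist",s);T=rot(s["tool_rot"]);P=np.array(s["position"])
px=lambda X:((proj(c,X)-[156,40])*3.33).round().tolist()
def g(v,h,dx=0): v=np.array(v,float);return P+T.apply(np.array([v[1],v[0]+dx,-v[2]])/1e3+[0,0,h])
for h in(.0,.003,.006):print(h,"hous",px(g((-12,25,-119),h)),px(g((2,25,-119),h)),"bridge",px(g((-2,12,-107),h)),px(g((12,12,-107),h)),"bead",px(g((10,15,-126),h)),px(g((16,15,-126),h)))
co,si=np.cos(-.0747),np.sin(-.0747)
def cb(x,y,z):x,y=x/1e3,y/1e3;return np.array([.589+co*x-si*y,-.1485+si*x+co*y,z/1e3])
print("op",px(cb(-7,38,150)),px(cb(49,38,150)),px(cb(-75,90,150)),px(cb(75,90,150)))
for z in(76,83,90,97,104):print(z,"front+y",px(cb(41,18,z)),"rear+y",px(cb(45,18,z)),"front-y",px(cb(41,-18,z)),"rear-y",px(cb(45,-18,z)),"bpl",px(cb(55,18,z+14)))
E
```

```text
0.0 hous [[279.0, 414.0]] [[343.0, 414.0]] bridge [[324.0, 484.0]] [[389.0, 484.0]] bead [[377.0, 451.0]] [[403.0, 451.0]]
0.003 hous [[280.0, 411.0]] [[342.0, 411.0]] bridge [[324.0, 481.0]] [[389.0, 481.0]] bead [[377.0, 448.0]] [[402.0, 448.0]]
0.006 hous [[281.0, 409.0]] [[342.0, 409.0]] bridge [[324.0, 477.0]] [[388.0, 477.0]] bead [[376.0, 446.0]] [[402.0, 446.0]]
op [[256.0, 316.0]] [[439.0, 316.0]] [[21.0, 136.0]] [[533.0, 137.0]]
76 front+y [[399.0, 350.0]] rear+y [[409.0, 351.0]] front-y [[397.0, 444.0]] rear-y [[407.0, 444.0]] bpl [[439.0, 356.0]]
83 front+y [[400.0, 353.0]] rear+y [[410.0, 353.0]] front-y [[398.0, 448.0]] rear-y [[408.0, 448.0]] bpl [[441.0, 358.0]]
90 front+y [[401.0, 355.0]] rear+y [[412.0, 355.0]] front-y [[399.0, 452.0]] rear-y [[410.0, 452.0]] bpl [[443.0, 361.0]]
97 front+y [[402.0, 358.0]] rear+y [[413.0, 358.0]] front-y [[400.0, 456.0]] rear-y [[411.0, 456.0]] bpl [[445.0, 364.0]]
104 front+y [[403.0, 361.0]] rear+y [[414.0, 361.0]] front-y [[401.0, 461.0]] rear-y [[412.0, 461.0]] bpl [[447.0, 367.0]]
```

jog_arm --targets '[[[-0.001,0,0.008,0,0,0],[-0.001,0,0.02,0,0,0],[-0.001,0,0.035,0,0,0],[-0.001,0,0.05,0,0,0],[-0.001,0,0.06,0,0,0]]]'

```text
time_s: 7.53
position: [0.6057, -0.15, 0.3064]
tool_rot: [-0.001, 0.733, 0.68, -0.0]
force: [-0.3, 0.7, -2.7]
grip_width: 0.0153
grasp_force: 59.1
```

jog_arm --targets '[[[0,0,0.012,0,0,0],[0,0,0.024,0,0,0],[0,0,0.036,0,0,0],[0,0,0.048,0,0,0],[0,0,0.057,0,0,0]]]'

```text
time_s: 7.95
position: [0.6059, -0.1505, 0.2497]
tool_rot: [-0.0, 0.733, 0.68, -0.0]
force: [0.2, -0.6, -1.4]
grip_width: 0.0153
grasp_force: 59.1
```

jog_arm --targets '[[[0,0,0,0,0,0],[0,0,0,0,0,0],[0,0,0,0,0,0],[0,0,0,0,0,0],[0,0,0,0,0,0]]]'

```text
time_s: 8.37
position: [0.6063, -0.1506, 0.2519]
tool_rot: [0.0, 0.733, 0.68, 0.0]
force: [0.1, 0.0, -1.6]
grip_width: 0.0153
grasp_force: 59.1
```

```bash
python3 - <<'E'
from h import *
import pickle
s=ctrl.state();im=vision.capture("wrist");pickle.dump(s,open("w5.pkl","wb"))
im=im[...,::-1];cv2.imwrite("pics/w5full.png",im)
print(s["position"],s["tool_rot"])
c=cam("wrist",s);T=rot(s["tool_rot"]);P=np.array(s["position"])
px=lambda X:proj(c,X).round(1).tolist()
print(px(P+T.apply([.012,.006,.107])))
crop(im,206,110,133,100,6,"pics/w5.png")
E
```

```text
[ 0.60625198 -0.15059175  0.25193914] [3.78300775e-04 7.33129302e-01 6.80089129e-01 2.43226416e-04]
[[264.5, 185.4]]
```

View pics/w5.png

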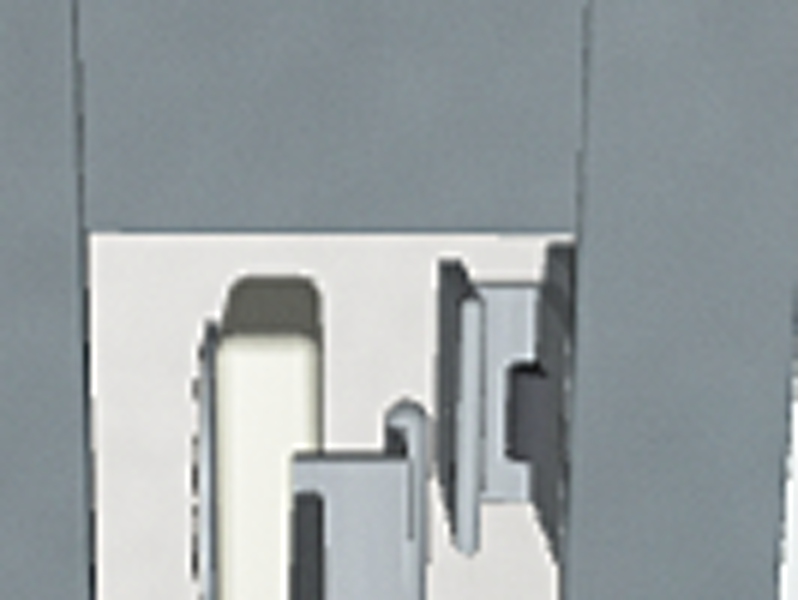

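The view shows the tongue's top edge at columns 459–481, rows 295–555, and the bead at columns 386–428 with its top at row 400. The bridge's near edge is at row 452, and everything is clear of the opening.

```bash
python3 - <<'E'
from h import *
import pickle
s=pickle.load(open("w5.pkl","rb"));c=cam("wrist",s);T=rot(s["tool_rot"]);P=np.array(s["position"])
px=lambda X:((proj(c,X)-[206,110])*6)[0].round().tolist()
def g(v,h,dx=0): v=np.array(v,float);return P+T.apply(np.array([v[1],v[0]+dx,-v[2]])/1e3+[0,0,h])
for h in(-.003,.0,.003):print(h,"hous",px(g((-12,25,-119),h)),px(g((2,25,-119),h)),"bridge",px(g((-2,12,-107),h)),px(g((12,12,-107),h)),"bead",px(g((10,15,-126),h)),px(g((16,15,-126),h)))
co,si=np.cos(-.0747),np.sin(-.0747)
def cb(x,y,z):x,y=x/1e3,y/1e3;return np.array([.589+co*x-si*y,-.1485+si*x+co*y,z/1e3])
print("op",px(cb(-7,38,150)),px(cb(49,38,150)),px(cb(49,38,146)))
for z in(76,83,90,97,104):print(z,"+y",px(cb(41,18,z)),px(cb(45,18,z)),"-y",px(cb(41,-18,z)),px(cb(45,-18,z)),"bp",px(cb(55,18,z+14)),px(cb(55,18,z-30)))
E
```

```text
-0.003 hous [202.0, 330.0] [317.0, 330.0] bridge [284.0, 459.0] [403.0, 459.0] bead [380.0, 398.0] [428.0, 398.0]
0.0 hous [203.0, 326.0] [317.0, 326.0] bridge [284.0, 452.0] [402.0, 452.0] bead [379.0, 393.0] [426.0, 393.0]
0.003 hous [204.0, 321.0] [317.0, 321.0] bridge [284.0, 446.0] [401.0, 446.0] bead [378.0, 388.0] [425.0, 388.0]
op [83.0, 233.0] [581.0, 233.0] [576.0, 228.0]
76 +y [457.0, 296.0] [483.0, 296.0] -y [452.0, 524.0] [477.0, 524.0] bp [561.0, 313.0] [527.0, 265.0]
83 +y [460.0, 304.0] [487.0, 304.0] -y [455.0, 537.0] [481.0, 537.0] bp [567.0, 322.0] [532.0, 272.0]
90 +y [464.0, 313.0] [492.0, 313.0] -y [458.0, 550.0] [485.0, 550.0] bp [573.0, 331.0] [537.0, 279.0]
97 +y [468.0, 322.0] [496.0, 322.0] -y [462.0, 565.0] [489.0, 565.0] bp [580.0, 341.0] [542.0, 286.0]
104 +y [472.0, 331.0] [501.0, 331.0] -y [466.0, 579.0] [494.0, 579.0] bp [588.0, 351.0] [547.0, 294.0]
```

jog_arm --targets '[[[0,0,0.002,0,0,0],[0,0,0.005,0,0,0],[0,0,0.005,0,0,0],[0,0.002,0.005,0,0,0],[0,0.005,0.005,0,0,0]]]'

```text
time_s: 8.83
position: [0.6111, -0.1509, 0.2464]
tool_rot: [-0.0, 0.733, 0.68, 0.0]
force: [-0.8, 0.3, -2.1]
grip_width: 0.0152
grasp_force: 59.1
```

jog_arm --targets '[[[0,0.003,0,0,0,0],[0,0.006,0,0,0,0],[0,0.009,0,0,0,0],[0,0.012,0,0,0,0],[0,0.0135,0,0,0,0]]]'

```text
time_s: 9.25
position: [0.625, -0.1519, 0.2462]
tool_rot: [-0.0, 0.733, 0.68, 0.0]
force: [-0.4, 0.7, -1.3]
grip_width: 0.0154
grasp_force: 59.1
```

jog_arm --targets '[[[0,0,0,0,0,0],[0,0,0,0,0,0],[0,0,0,0,0,0],[0,0,0,0,0,0],[0,0,0,0,0,0]]]'

```text
time_s: 9.67
position: [0.6244, -0.1519, 0.2464]
tool_rot: [0.0, 0.733, 0.68, 0.0]
force: [0.0, -0.7, -0.7]
grip_width: 0.0152
grasp_force: 59.1
```

```bash
python3 - <<'E'
from h import *
import pickle
s=ctrl.state();im=vision.capture("wrist");pickle.dump(s,open("w6.pkl","wb"))
im=im[...,::-1];crop(im,206,110,133,100,6,"pics/w6.png")
P=np.array(s["position"]);co,si=np.cos(-.0747),np.sin(-.0747);d=P[:2]-[.589,-.1485]
print(P.round(4),"cab xy",(co*d[0]+si*d[1]).round(4),(-si*d[0]+co*d[1]).round(4),np.round(s["force"],1))
E
```

```text
[ 0.6244 -0.1519  0.2464] cab xy 0.0356 -0.0008 [ 0.  -0.7 -0.7]
```

View pics/w6.png

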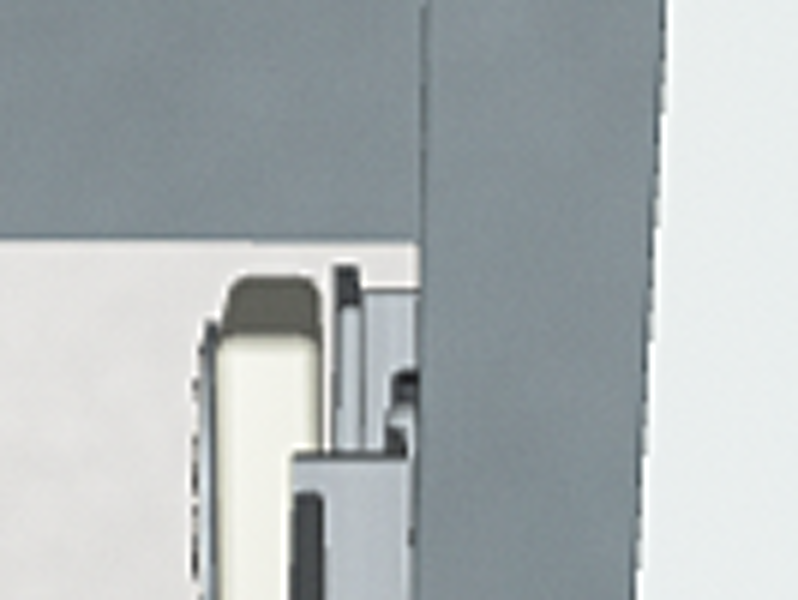

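The slot now straddles the tongue, with the tongue's top at columns 341–361 and the slot's middle about 0.4 mm in front. I'll descend by feel.

jog_arm --targets '[[[0,0.0004,0.002,0,0,0],[0,0.0004,0.005,0,0,0],[0,0.0004,0.008,0,0,0],[0,0.0004,0.011,0,0,0],[0,0.0004,0.013,0,0,0]]]'

```text
time_s: 10.13
position: [0.6248, -0.1519, 0.2326]
tool_rot: [-0.0, 0.733, 0.68, -0.0]
force: [-0.2, 0.0, -2.4]
grip_width: 0.0152
grasp_force: 59.2
```

jog_arm --targets '[[[0,0,0.001,0,0,0],[0,0,0.002,0,0,0],[0,0,0.003,0,0,0],[0,0,0.004,0,0,0],[0,0,0.005,0,0,0]]]'

```text
time_s: 10.55
position: [0.625, -0.1519, 0.2283]
tool_rot: [0.0, 0.733, 0.68, 0.0]
force: [0.5, -0.4, -2.0]
grip_width: 0.0153
grasp_force: 59.2
```

jog_arm --targets '[[[0,0,0.001,0,0,0],[0,0,0.002,0,0,0],[0,0,0.003,0,0,0],[0,0,0.004,0,0,0],[0,0,0.005,0,0,0]]]'

```text
time_s: 10.97
position: [0.6249, -0.1519, 0.2232]
tool_rot: [-0.0, 0.733, 0.68, 0.0]
force: [-0.3, -1.4, -1.6]
grip_width: 0.0153
grasp_force: 59.2
```

```bash
python3 -c "
from bench import ctrl;s=ctrl.state();print(s['position'],s['force'],s['moment'])"
```

```text
[ 0.62491626 -0.1519457   0.22320451] [-0.31803002 -1.41912085 -1.55357716] [-0.00796835  0.00730654 -0.0019066 ]
```

jog_arm --targets '[[[0,0,0.001,0,0,0],[0,0,0.002,0,0,0],[0,0,0.003,0,0,0],[0,0,0.004,0,0,0]]]'

```text
time_s: 11.3
position: [0.6249, -0.152, 0.2192]
tool_rot: [-0.0, 0.733, 0.68, 0.0]
force: [-1.1, -0.3, -1.7]
grip_width: 0.0158
grasp_force: 59.2
```

jog_arm --targets '[[[0,0,0.001,0,0,0],[0,0,0.002,0,0,0],[0,0,0.003,0,0,0],[0,0,0.004,0,0,0]]]'

```text
time_s: 11.63
position: [0.6249, -0.1519, 0.2152]
tool_rot: [-0.0, 0.733, 0.68, 0.0]
force: [0.4, 0.6, -1.5]
grip_width: 0.0148
grasp_force: 59.2
```

jog_arm --targets '[[[0,0,0.001,0,0,0],[0,0,0.002,0,0,0],[0,0,0.003,0,0,0],[0,0,0.003,0,0,0]]]'

```text
time_s: 11.97
position: [0.6249, -0.1519, 0.2121]
tool_rot: [-0.0, 0.733, 0.68, -0.0]
force: [-0.1, -0.5, -1.6]
grip_width: 0.0156
grasp_force: 59.3
```

jog_arm --targets '[[[0,0,0.001,0,0,0],[0,0,0.002,0,0,0],[0,0,0.003,0,0,0],[0,0,0.003,0,0,0]]]'

```text
time_s: 12.3
position: [0.6246, -0.1519, 0.2091]
tool_rot: [-0.0, 0.733, 0.68, -0.0]
force: [-4.0, -0.0, 0.4]
grip_width: 0.0155
grasp_force: 59.5
```

jog_arm --targets '[[[0,0,0.001,0,0,0],[0,0,0.002,0,0,0],[0,0,0.003,0,0,0],[0,0,0.003,0,0,0]]]'

```text
time_s: 12.63
position: [0.6247, -0.1519, 0.2057]
tool_rot: [-0.001, 0.733, 0.68, -0.0]
force: [-4.1, 0.4, -2.2]
grip_width: 0.0155
grasp_force: 59.0
```

jog_arm --targets '[[[0,0,0.001,0,0,0],[0,0,0.002,0,0,0],[0,0,0.002,0,0,0]]]'

```text
time_s: 12.88
position: [0.6248, -0.1519, 0.2038]
tool_rot: [-0.0, 0.733, 0.68, -0.0]
force: [-4.5, -0.0, -3.9]
grip_width: 0.0149
grasp_force: 58.8
```

jog_arm --targets '[[[0,0,0.0005,0,0,0],[0,0,0.001,0,0,0],[0,0,0.001,0,0,0]]]'

```text
time_s: 13.13
position: [0.6249, -0.1519, 0.2031]
tool_rot: [-0.0, 0.733, 0.68, -0.0]
force: [-4.3, 0.4, -3.3]
grip_width: 0.0155
grasp_force: 59.0
```

jog_arm --targets '[[[0,0,0.0005,0,0,0],[0,0,0.001,0,0,0],[0,0,0.001,0,0,0]]]'

```text
time_s: 13.38
position: [0.6249, -0.1519, 0.2022]
tool_rot: [-0.0, 0.733, 0.68, -0.0]
force: [-4.3, -0.1, -2.5]
grip_width: 0.0151
grasp_force: 58.9
```

jog_arm --targets '[[[0,0,0.0005,0,0,0],[0,0,0.001,0,0,0],[0,0,0.001,0,0,0]]]'

```text
time_s: 13.63
position: [0.625, -0.152, 0.2019]
tool_rot: [0.0, 0.733, 0.68, 0.0]
force: [-5.6, 1.0, 2.9]
grip_width: 0.0156
grasp_force: 59.8
```

jog_arm --targets '[[[0,0,0.0004,0,0,0],[0,0,0.0008,0,0,0],[0,0,0.0008,0,0,0]]]'

```text
time_s: 13.88
position: [0.6251, -0.152, 0.2018]
tool_rot: [0.001, 0.733, 0.68, 0.0]
force: [-7.4, 1.6, 9.9]
grip_width: 0.0156
grasp_force: 60.7
```

jog_arm --targets '[[[0,-0.0003,0.0002,0,0,0],[0,-0.0006,0.0002,0,0,0],[0,-0.0006,0.0002,0,0,0],[0,-0.0006,0.0002,0,0,0]]]'

```text
time_s: 14.22
position: [0.6247, -0.1519, 0.2018]
tool_rot: [0.001, 0.733, 0.68, 0.001]
force: [-5.7, 1.4, 9.3]
grip_width: 0.0153
grasp_force: 60.8
```

jog_arm --targets '[[[0,-0.0003,0.0003,0,0,0],[0,-0.0006,0.0003,0,0,0],[0,-0.001,0,0,0,0],[0,-0.001,-0.0005,0,0,0],[0,-0.001,-0.0008,0,0,0]]]'

```text
time_s: 14.63
position: [0.6239, -0.1519, 0.2018]
tool_rot: [0.001, 0.733, 0.68, 0.001]
force: [-0.1, 0.8, 1.7]
grip_width: 0.0151
grasp_force: 59.9
```

jog_arm --targets '[[[0,0,0,0,0,0],[0,0,0,0,0,0],[0,0,0,0,0,0],[0,0,0,0,0,0],[0,0,0,0,0,0]]]' --jaw 0.6

```text
time_s: 15.05
position: [0.6234, -0.1518, 0.201]
tool_rot: [-0.0, 0.733, 0.68, 0.0]
force: [-0.5, -0.3, 0.4]
grip_width: 0.0511
grasp_force: 0.0
```

jog_arm --targets '[[[0,0,-0.01,0,0,0],[0,0,-0.025,0,0,0],[0,0,-0.045,0,0,0],[0,0,-0.065,0,0,0],[0,0,-0.08,0,0,0]]]'

```text
time_s: 15.47
position: [0.6234, -0.1519, 0.2837]
tool_rot: [0.001, 0.733, 0.68, 0.0]
force: [0.0, -0.7, 0.8]
grip_width: 0.0509
grasp_force: 0.0
```

jog_arm --targets '[[[0,0,-0.02,0,0,0],[0,0,-0.04,0,0,0],[0,0,-0.06,0,0,0],[0,0,-0.06,0,0,0],[0,0,-0.06,0,0,0]]]'

```text
time_s: 15.88
position: [0.6235, -0.1519, 0.3427]
tool_rot: [0.001, 0.733, 0.68, 0.001]
force: [0.3, 0.3, 0.1]
grip_width: 0.0513
grasp_force: 0.0
```

```bash
python3 - <<'E'
from h import *
s=ctrl.state();w=vision.capture("wrist")[...,::-1];d=vision.capture("side")[...,::-1]
W=cv2.resize(w[100:290,170:360],(500,500),interpolation=cv2.INTER_CUBIC)
D=cv2.resize(d[100:260,190:285],(297,500),interpolation=cv2.INTER_CUBIC)
cv2.imwrite("pics/end.png",np.hstack([W,D]));print(s["time_s"],s["position"],s["force"])
c=cam("wrist",s);co,si=np.cos(-.0747),np.sin(-.0747)
f=lambda x,y,z:((proj(c,[.589+co*x-si*y,-.1485+si*x+co*y,z])-[170,100])*500/190).round()
print([f(.0365+a,b,.220) for a in(-.008,.008) for b in(-.015,.015)])
E
```

```text
15.8833 [ 0.62350473 -0.15187258  0.34270125] [0.34434466 0.33172751 0.13342577]
[array([[205., 297.]]), array([[204., 198.]]), array([[259., 297.]]), array([[260., 198.]])]
```

View pics/end.png

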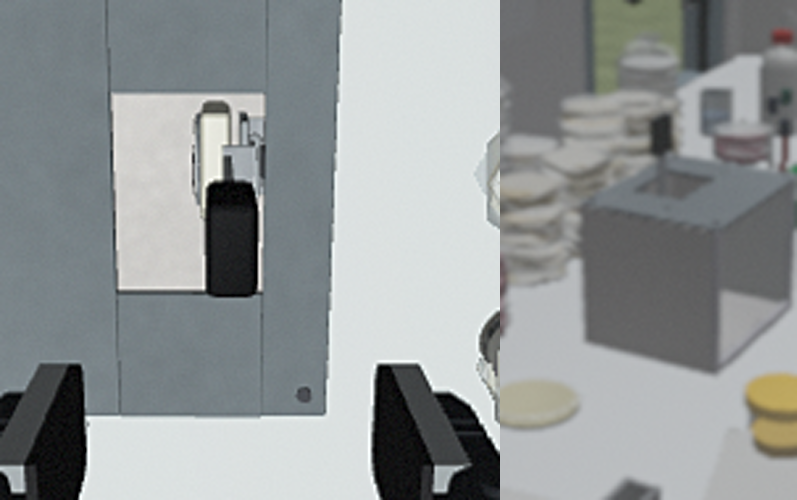

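The gauge hangs upright: its grip is at (205–259, 198–297), matching the prediction for a home, vertical gauge. The bridge sits over the tongue and the gripper is clear.

```bash
python3 -c "
from bench import close_job;print(close_job())"
```

```text
the job is handed in; nothing more can be done
None
```

The gauge is hanging upright on the hook, pressed home past the roller at about 10 N on the wrist sensor. The gripper is clear above the cabinet, and I handed the job in at about 16 s.

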